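# Rack the vials, find the loose cover screw and hold that cover open

## Task

Get the vial station ready for loading: stand the two vials (black cap and blue cap) upright in the blue rack, one to a cell. Then tap the brass screws on the three well covers until you find the loose one, which gives under the finger and springs back, and lift that well's cover by its black tab, opening it at least halfway (45 degrees or more). Finish while still holding the cover open by its tab with the gripper; do not pull at the covers whose screws are tight, do not tip a vial over, and leave the petri dish, beaker and hex key where they are.

Things in the scene. Friction and masses are not known exactly. Their poses are not given: they have to be found in the camera images.
- station: The vial station, fixed to the bench: grey foot plate 170 x 250 x 10 mm with three like wells in a row (aluminium blocks, white hinged covers) and on its right (-y) a blue rack of three open cells in a row along x. Origin: centre of its underside, z = 0. x points from the front (tabs, robot side) to the back (hinges), y left along the wells. Place and yaw (0.3 to 0.6 rad) vary.
- cell_1 (a point): Centre of the floor of the front rack cell, 10 mm above the bench. A cell is 48 mm (station x) by 36 mm (station y) inside, walls 4 mm thick and 20 mm high above the floor; cells 52 mm apart. The nearest well block begins 42 mm left of the row's centre line; its cover is 54 mm and its screw 68 mm above the cell floor. Axes as the station's.
- cell_2 (a point): Centre of the floor of the middle rack cell, 10 mm above the bench. A cell is 48 mm (station x) by 36 mm (station y) inside, walls 4 mm thick and 20 mm high above the floor; cells 52 mm apart. The nearest well block begins 42 mm left of the row's centre line; its cover is 54 mm and its screw 68 mm above the cell floor. Axes as the station's.
- cell_3 (a point): Centre of the floor of the back rack cell, 10 mm above the bench. A cell is 48 mm (station x) by 36 mm (station y) inside, walls 4 mm thick and 20 mm high above the floor; cells 52 mm apart. The nearest well block begins 42 mm left of the row's centre line; its cover is 54 mm and its screw 68 mm above the cell floor. Axes as the station's.
- screw_1 (a point): Top centre of the brass captive screw (15 mm wide, 14 mm above the cover) on the left well's cover, 78 mm above the bench; wells 62 mm apart. All screws look alike. Two are tight and do not give; one, in any well, is loose: pressed down it sinks 6 mm to a firm stop under about 3 N and springs back. This point is fixed to the station, not to screw or cover.
- tab_1 (a point): Grip point on the black lift tab of the left well's shut cover, 60 mm above the bench. The tab is 12 mm wide (station y), 10 mm thick (z) and sticks out 42 mm to the front of the cover's edge; the point lies 25 mm before that edge, mid thickness, with only the foot plate (10 mm high) below. The point does not move with the cover. Axes as the station's.
- hinge_1 (a point): Hinge axis of the left well's cover (along station y), 110 mm behind the tab's grip point, 60 mm above the bench. Lifting the tab swings the front of the cover up and back about this axis.
- screw_2 (a point): Top centre of the brass captive screw (15 mm wide, 14 mm above the cover) on the middle well's cover, 78 mm above the bench; wells 62 mm apart. All screws look alike. Two are tight and do not give; one, in any well, is loose: pressed down it sinks 6 mm to a firm stop under about 3 N and springs back. This point is fixed to the station, not to screw or cover.
- tab_2 (a point): Grip point on the black lift tab of the middle well's shut cover, 60 mm above the bench. The tab is 12 mm wide (station y), 10 mm thick (z) and sticks out 42 mm to the front of the cover's edge; the point lies 25 mm before that edge, mid thickness, with only the foot plate (10 mm high) below. The point does not move with the cover. Axes as the station's.
- hinge_2 (a point): Hinge axis of the middle well's cover (along station y), 110 mm behind the tab's grip point, 60 mm above the bench. Lifting the tab swings the front of the cover up and back about this axis.
- screw_3 (a point): Top centre of the brass captive screw (15 mm wide, 14 mm above the cover) on the right well's cover, 78 mm above the bench; wells 62 mm apart. All screws look alike. Two are tight and do not give; one, in any well, is loose: pressed down it sinks 6 mm to a firm stop under about 3 N and springs back. This point is fixed to the station, not to screw or cover.
- tab_3 (a point): Grip point on the black lift tab of the right well's shut cover, 60 mm above the bench. The tab is 12 mm wide (station y), 10 mm thick (z) and sticks out 42 mm to the front of the cover's edge; the point lies 25 mm before that edge, mid thickness, with only the foot plate (10 mm high) below. The point does not move with the cover. Axes as the station's.
- hinge_3 (a point): Hinge axis of the right well's cover (along station y), 110 mm behind the tab's grip point, 60 mm above the bench. Lifting the tab swings the front of the cover up and back about this axis.
- cap_p (a joint): Opening angle (rad) of the cover whose screw is loose, whichever well that is: 0 shut, up to 1.2. It weighs 0.1 kg and a light spring shuts it as soon as it is let go; lifting at the tab takes about 1 to 3 N.
- bolt_p (a joint): How far the loose screw is pressed in (m): 0 free, 0.006 fully down.
- cap_q (a joint): Opening angle (rad) of one of the two covers with a tight screw: 0 shut. It cannot be opened; pulling its tab hard strains it (0.02 rad at about 9 N).
- cap_r (a joint): The same for the other cover with a tight screw.
- vial_amber: Loose sample vial, amber with black cap, 27 mm across, 59 mm tall, 20 g, standing upright on the bench in front of the station. Origin: centre of its underside, z up.
- vial_blue: Loose sample vial, clear with blue cap, 25 mm across, 65 mm tall, 20 g, standing upright on the bench in front of the station. Origin: centre of its underside, z up.
- petri_dish: Bystander: petri dish 66 mm across, 15 mm high, to the right behind the station. Origin: centre of its underside.
- beaker_small: Bystander: small clear beaker 44 mm across, 56 mm high, left of the station. Origin: centre of its underside.
- hex_key: Bystander: black hex key 103 x 31 x 5 mm lying to the right. Origin: centre of its underside.
Things that resemble listed ones, but are neither listed nor needed, are in the scene too. There is more than one size of the vial_amber; the job needs the largest.

How it is judged:
By the outcome, as a careful person would: the job done as asked, in the order asked, and still so for the second after the job is handed in, while the arm keeps its last pose, push and grip.
It also fails if it takes over 64 s, if anything falls off the work surface, if the arm or the gripper's body presses on something with over 40 N, if the wrist force passes 120 N, or if a joint passes its speed limit or range.

## Robot

A 6-joint arm with a two-finger parallel gripper is mounted at the origin on a cart in front of the work surface, level with it; the furniture and walls round the work are solid. World frame = base frame: x ahead of the robot, y to its left, z up, the work surface at z = 0. Lengths are in m, angles in rad, forces in N, time in s.
With the tool pointing down it reaches from about 0.375 to 0.9 m from the base axis. Payload 3.1 kg.
Tool frame: the origin (TCP) lies between the finger pads; the fingertips stand manip.finger_overhang ahead of it and the grasp point (between the pads) lies 5 mm behind it (manip.finger_overhang is the distance from the TCP to the fingertips, in m); z points along the fingers, y is the line along which they close (so a half turn about z gives the same grasp; the last joint's range is limited). The gripper opens to 85 mm and grips with 20 to 120 N. Pads are 22 mm wide; open, the fingers measure 114 mm over their backs; the gripper's body (76 mm by 85 mm) begins 54 mm behind the grasp point. The pads swing forward as they close: fully open they stand 13 mm farther back than shut.
Start: joints at [-0.178, 0.527, 1.433, -0, 1.181, -0.178], TCP at [0.625, 0, 0.22] pointing down, gripper open.
Joint ranges: [-3.08, 3.08], [-0.75, 2.2], [0.22, 2.44], [-1.43, 4.57], [0, 2.65], [-2.85, 2.85]. Speed limits (rad/s): [2.79, 2.79, 3.14, 3.14, 3.14, 3.14].

## Interface

Orientations are given as a unit quaternion [x, y, z, w].
In Python, from station import manip gives the robot as it stands.
- The arm moves only by the tool drive_tool, never from a script. Its argument "plan" is a list of rows, each a list of 7 numbers: the shift along the tool's x, y, z in m, then the turn, a rotation vector about the tool's x, y, z in degrees, then the opening, from -1 (shut) to 1 (fully open). In form: [[x, y, z, wx, wy, wz, gripper], ...]. A call has 1 to 10 rows; each row shifts and turns the commanded pose from where the row before left it, along the tool's axes as they then stand; what a row does not reach is not made up. A row lasts 1/10 s, in which the tool goes at most 50 mm and 8.59 degrees, less where a joint would pass 70% of its speed; a pose out of reach is approached as far as the arm can. A call is refused whole if a number of a shift passes 0.05 or a number of a turn 8.59, either way. A call with a gripper value outside its range is refused whole. The fingers move at their own pace and stop on an object; "newtons" is the grip in N (left out, the last holds). Time passes only in rows, so rows that do not move let the fingers close. It gives the time, the measured TCP pose, the force, the opening and the grip force at its end, in the units of the state.
- manip.sense(): the state, without advancing time (a new reading comes with each control period).
- manip.snapshot(name): name is "scene" or "side" or "wrist"; returns a dict with "image" (420x560x3 uint8, red, green, blue), "z_map" (420x560 float32, m along the optical axis (not along the pixel's ray), 0 where there is no reading), "fov_y" (degrees; the focal length in pixels is half the picture's height over the tangent of half this angle, whatever the lens; pixels are square), "cx", "cy" (the principal point, pixels), "extrinsics" (4x4, takes a point from camera to world coordinates); the wrist camera has in their place "mount" (4x4, takes a point from camera to tool coordinates, whose origin is the TCP and whose axes are the flange's). Camera axes: x right, y up, looking along -z (the intrinsics and any distortion apply to the point x, -y, -z); pixel columns grow to the right and rows downward; lengths in m; the calibration is good to about 2 mm. A picture is of the moment at which its call begins: read the wrist's pose just before it.
- manip.sign_off(): hands the job in; it is judged then, once.
The state is a dict: "t": time; "q": joint angles; "qd": joint speeds; "tau": joint torques, N m; "tcp_pos": TCP position; "tool_rot": TCP orientation; "force": force on the tool from outside, world axes, zero at the start; "ft_torque": the same for the moment, N m; "finger_gap": opening from 0.0 (shut) to 1.0 (fully open); "gripper_force": force on a finger pad.
Only numpy, scipy, OpenCV 4.12 (cv2) and the standard library are available. Lean on these libraries where they do the work, as an engineer would, in place of code of your own. Each camera call takes 0.05 s, during which the arm holds its last target. There are 200 camera calls.

## Working session

There is one attempt and no reset: what is moved stays moved. The work goes in short steps, Python scripts to look and compute and a tool call to move; the robot and the scene stay as the last step left them, time stands still between calls to the robot, and variables do not carry over. Pictures are saved under pics/ and viewed, at most 10 in all, crops included, and the job is handed in when it is done.

Besides the shell and the picture viewer there is one more tool, called after "Emit:" by a JSON object that holds its "op" and its "data". drive_tool: Moves the arm, as the interface text tells. Its arguments: {"type":"object","properties":{"plan":{"type":"array"},"newtons":{"type":"number"}},"required":["plan"]}

```bash
ls; mkdir -p pics; cat > h.py <<'E'
import numpy as np,cv2,pickle
from station import manip
from scipy.spatial.transform import Rotation as R
def snap(n):
    s=manip.sense(); d=manip.snapshot(n); d=dict(d)
    if 'mount' in d:
        T=np.eye(4);T[:3,:3]=R.from_quat(s['tool_rot']).as_matrix();T[:3,3]=s['tcp_pos'];d['extrinsics']=T@np.array(d['mount'])
    return d
def save(d,p): cv2.imwrite(p,cv2.cvtColor(d['image'],cv2.COLOR_RGB2BGR))
def ray(d,u,v):
    f=210/np.tan(np.radians(d['fov_y'])/2);E=np.array(d['extrinsics'])
    r=E[:3,:3]@np.array([(u-d['cx'])/f,-(v-d['cy'])/f,-1]);return E[:3,3],r
def plane(d,u,v,z):
    o,r=ray(d,u,v);return o+r*(z-o[2])/r[2]
def depth(d,u,v):
    o,r=ray(d,u,v);return o+r*d['z_map'][int(v),int(u)]
E
python3 - <<'E'
from h import *
print(manip.sense(), manip.finger_overhang)
for n in('scene','side','wrist'):
    d=snap(n);save(d,f'pics/{n}0.png');pickle.dump(d,open(n+'.pkl','wb'));print(n,[k for k in d],d['fov_y'],d['cx'],d['cy'],d['extrinsics'])
E
```

```text
pics
{'t': 0.0, 'q': array([-1.78491665e-01,  5.28524433e-01,  1.43389581e+00, -3.61272307e-05,
        1.18138345e+00, -1.78490700e-01]), 'qd': array([-0.00075445, -0.00026418,  0.00048767, -0.00044074,  0.00047918,
        0.00082262]), 'tau': array([ 2.50220628e-04, -4.42344439e+01, -1.78024775e+01, -2.06930472e-04,
        8.36740597e-03,  2.24214921e-05]), 'tcp_pos': array([6.24263028e-01, 1.57167642e-04, 2.18899907e-01]), 'tool_rot': array([ 7.07101828e-01,  7.07110870e-01, -6.44230081e-04, -8.98563398e-04]), 'force': array([0.52325926, 0.08297043, 0.6145792 ]), 'ft_torque': array([0.02258574, 0.00486274, 0.04690889]), 'gripper_force': 0.0, 'finger_gap': 1.0004468245279117} 0.014
scene ['image', 'z_map', 'fov_y', 'cx', 'cy', 'extrinsics'] 50.417746706496885 275.8841166019519 211.70310666016405 [[ 0.81721156  0.28939285 -0.49841452 -0.07195747]
 [-0.57633261  0.406668   -0.70884544 -0.65772879]
 [-0.00244557  0.86652924  0.49912033  0.67626915]
 [ 0.          0.          0.          1.        ]]
side ['image', 'z_map', 'fov_y', 'cx', 'cy', 'extrinsics'] 55.97533325656867 281.43884855760126 209.74412082792136 [[-0.89001245  0.18783784 -0.41544528  0.14309021]
 [-0.45574    -0.33978211  0.82270844  0.97285942]
 [ 0.0133749   0.92155579  0.38801552  0.44663779]
 [ 0.          0.          0.          1.        ]]
wrist ['image', 'z_map', 'fov_y', 'cx', 'cy', 'mount', 'extrinsics'] 62.30490384976848 284.03058568903117 201.74162787911163 [[ 9.99998667e-01 -2.06788969e-04  1.61973849e-03  6.25356111e-01]
 [-2.30811275e-04  9.64088182e-01  2.65582236e-01  6.80212557e-02]
 [-1.61649021e-03 -2.65582256e-01  9.64086849e-01  3.73530289e-01]
 [ 0.00000000e+00  0.00000000e+00  0.00000000e+00  1.00000000e+00]]
```

View images.

View pics/scene0.png

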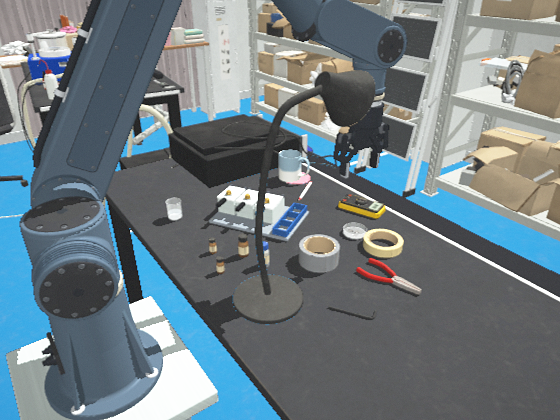

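View pics/side0.png

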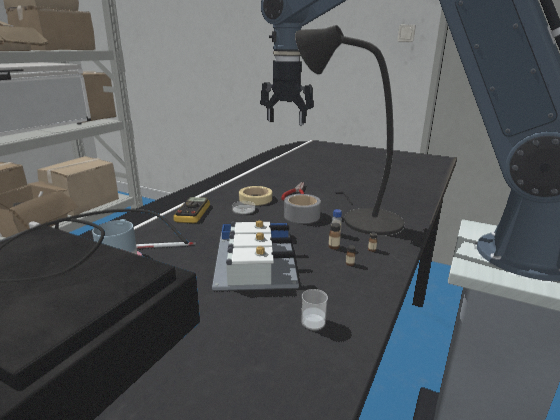

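View pics/wrist0.png

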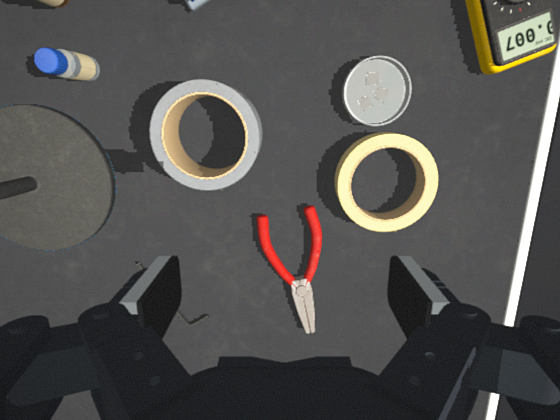

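Scene: station with blue rack at about (255,212), three amber vials at (212,246), (243,247), (220,266), blue vial at (266,253) behind the lamp's neck; lamp base at (268,297), head at (348,98). The side view agrees; the wrist view shows the blue cap at (48,62). The lamp neck is an obstacle. I'll measure these.

```bash
python3 - <<'E'
from h import *
L=lambda n:pickle.load(open(n+'.pkl','rb'))
s,d,w=L('scene'),L('side'),L('wrist')
def p(t,D,u,v):print(t,(u,v),depth(D,u,v).round(3))
for t,u,v in [('A',212,241),('B',243,240),('C',220,261),('blue',266,246),('lampbase',268,300),('neck',262,220),('neck',266,160),('neck',285,115),('neck',310,95),('head',348,98),('head',335,85),('head',365,110),('beaker',173,205),('tape',320,245),('cup',290,165),('screw',228,193)]:p(t,s,u,v)
for t,u,v in [('A',351,255),('B',335,232),('C',373,240),('blue',337,215),('lampneck',378,200),('neck',389,150),('neck',383,80),('neck',360,42),('head',325,60),('head',305,60),('scr',259,225),('scr',260,238),('scr',260,252),('tape',302,203)]:p('side '+t,d,u,v)
p('w blue',w,48,62);p('tape',w,205,90);p('lamp',w,60,150); p('neck',w,20,188)
E
```

```text
A (212, 241) [0.345 0.223 0.036]
B (243, 240) [-0.072 -0.658  0.676]
C (220, 261) [0.318 0.131 0.039]
blue (266, 246) [0.425 0.091 0.063]
lampbase (268, 300) [ 0.347 -0.03   0.018]
neck (262, 220) [ 0.345 -0.017  0.217]
neck (266, 160) [ 0.356 -0.017  0.344]
neck (285, 115) [-0.072 -0.658  0.676]
neck (310, 95) [ 0.458 -0.016  0.449]
head (348, 98) [ 0.525 -0.048  0.44 ]
head (335, 85) [ 0.504 -0.033  0.465]
head (365, 110) [ 0.555 -0.066  0.416]
beaker (173, 205) [0.334 0.437 0.049]
tape (320, 245) [0.577 0.066 0.02 ]
cup (290, 165) [0.757 0.438 0.066]
screw (228, 193) [0.481 0.372 0.072]
side A (351, 255) [0.345 0.238 0.029]
side B (335, 232) [0.403 0.183 0.047]
side C (373, 240) [0.32  0.152 0.032]
side blue (337, 215) [0.423 0.114 0.059]
side lampneck (378, 200) [ 0.353 -0.001  0.072]
side neck (389, 150) [ 0.34  -0.001  0.208]
side neck (383, 80) [ 0.373 -0.     0.371]
side neck (360, 42) [ 0.437 -0.002  0.452]
side head (325, 60) [0.518 0.006 0.411]
side head (305, 60) [0.555 0.044 0.411]
side scr (259, 225) [0.547 0.282 0.073]
side scr (260, 238) [0.514 0.335 0.072]
side scr (260, 252) [0.484 0.388 0.072]
side tape (302, 203) [0.567 0.002 0.023]
w blue (48, 62) [0.43  0.103 0.066]
tape (205, 90) [0.554 0.082 0.049]
lamp (60, 150) [0.395 0.025 0.016]
neck (20, 188) [ 0.366 -0.01   0.041]
```

Emit:
{"op": "drive_tool", "data": {"plan": [[0.04,0,0,0,0,0,1],[0.04,0,0,0,0,0,1],[0.04,0,0,0,0,0,1],[0.04,-0.03,-0.01,0,0,0,1],[0.04,-0.03,-0.02,0,0,0,1],[0.03,-0.03,-0.02,0,0,0,1],[0.02,-0.03,0,0,0,0,1],[0,-0.02,0,0,0,0,1],[0,0,0,0,0,0,1]]}}

```text
t: 1.05
tcp_pos: [0.4843, 0.2471, 0.2682]
tool_rot: [0.706, 0.708, -0.001, -0.001]
force: [0.7, -0.4, -1.0]
finger_gap: 0.999
gripper_force: 0.0
```

```bash
python3 - <<'E'
from h import *
w=snap('wrist');save(w,'pics/wrist1.png');pickle.dump(w,open('wrist1.pkl','wb'));print(w['extrinsics'][:3,3])
E
```

```text
[0.48527908 0.31515604 0.42268309]
```

View pics/wrist1.png

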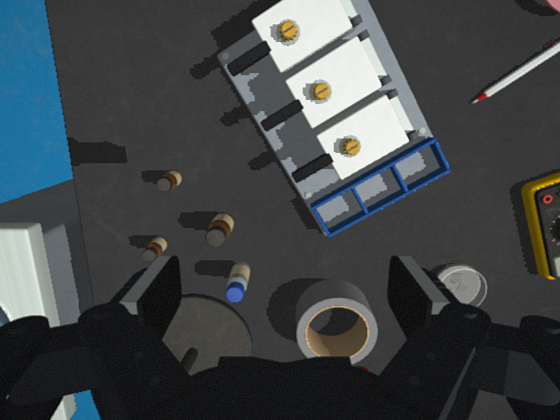

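The wrist view shows the whole station: screws at (288,31), (321,92), (351,147), tabs at (249,58), (282,116), (313,167), rack at (380,188), large amber vial at (220,229), blue at (238,283).

```bash
cat >> h.py <<'E'
def cloud(d):
    f=210/np.tan(np.radians(d['fov_y'])/2);E=np.array(d['extrinsics']);v,u=np.mgrid[:420,:560];z=d['z_map']
    return np.stack([(u-d['cx'])/f*z,-(v-d['cy'])/f*z,-z],-1)@E[:3,:3].T+E[:3,3]
E
python3 - <<'E'
from h import *
w=pickle.load(open('wrist1.pkl','rb'));P=cloud(w);hsv=cv2.cvtColor(w['image'],cv2.COLOR_RGB2HSV);H,S,V=[hsv[...,i].astype(int) for i in range(3)];Z=P[...,2]
v,u=np.mgrid[:420,:560]
m=(abs(H-110)<12)&(S>120)&(abs(Z-.03)<.006)&(u>300)&(v<245)&(v>130)
(c,sz,a)=cv2.minAreaRect(P[m][:,:2].astype(np.float32)*1000);print('rack',c,sz,a,np.median(Z[m]))
yaws=[]
m=(abs(H-20)<8)&(S>110)&(Z>.065)&(v<170)&(u>265)&(u<380)
n,l,st,ce=cv2.connectedComponentsWithStats(m.astype(np.uint8))
for i in range(1,n):
    if st[i,4]>60:
        q=P[l==i];c2,r=cv2.minEnclosingCircle(q[:,:2].astype(np.float32)*1000);print('screw',ce[i].round(),st[i,4],np.median(q,0).round(4),c2,r,plane(w,*ce[i],.077).round(4))
m=(V<60)&(abs(Z-.065)<.006)&(v<190)&(u<340)
n,l,st,ce=cv2.connectedComponentsWithStats(m.astype(np.uint8))
for i in range(1,n):
    if st[i,4]>100:
        q=P[l==i];print('tab',ce[i].round(),st[i,4],np.median(q[:,2]),cv2.minAreaRect(q[:,:2].astype(np.float32)*1000))
for nm,x0,x1,y0,y1 in [('A',150,190,165,195),('B',200,240,205,250),('C',135,175,232,265),('blue',220,255,255,308)]:
    q=P[y0:y1,x0:x1].reshape(-1,3);zt=np.percentile(q[:,2],98);t=q[(q[:,2]>zt-.004)&(q[:,2]<zt+.003)]
    print(nm,zt.round(4),len(t),cv2.minEnclosingCircle(t[:,:2].astype(np.float32)*1000),t.mean(0).round(4))
q=P[280:365,295:380].reshape(-1,3);q=q[q[:,2]>.02];print('tape',q.min(0),q.max(0))
# white covers
m=(V>200)&(S<40)&(abs(Z-.064)<.006)&(v<185);n,l,st,ce=cv2.connectedComponentsWithStats(m.astype(np.uint8))
for i in range(1,n):
    if st[i,4]>500: q=P[l==i];print('cover',ce[i],np.median(q[:,2]),cv2.minAreaRect(q[:,:2].astype(np.float32)*1000))
E
```

```text
rack (595.9180297851562, 221.8717803955078) (159.2158203125, 44.86906814575195) 30.974407196044922 0.02994781467585156
screw [288.  30.] 224 [0.4879 0.3807 0.078 ] (487.00225830078125, 351.8343200683594) 36.71883773803711 [0.4878 0.381  0.077 ]
screw [321.  91.] 185 [0.5192 0.3286 0.0779] (519.5338134765625, 328.7870178222656) 7.559056758880615 [0.5192 0.3287 0.077 ]
screw [351. 147.] 178 [0.5504 0.2763 0.0781] (551.3613891601562, 275.952392578125) 7.65231990814209 [0.5506 0.2764 0.077 ]
tab [248.  58.] 617 0.06528532999718034 ((449.7904052734375, 359.08721923828125), (43.512264251708984, 12.303254127502441), 30.998762130737305)
tab [282. 115.] 504 0.06516855732400972 ((481.71319580078125, 306.02264404296875), (43.391475677490234, 11.894222259521484), 30.8393611907959)
tab [312. 167.] 471 0.06521048739789803 ((513.349609375, 253.2701416015625), (43.283180236816406, 11.70430850982666), 30.960329055786133)
A 0.0437 164 ((349.9269714355469, 230.10357666015625), 8.175277709960938) [0.3502 0.2305 0.0426]
B 0.0604 293 ((408.297607421875, 172.9976348876953), 11.159417152404785) [0.4084 0.1735 0.0593]
C 0.3048 116 ((439.41943359375, 258.2835693359375), 3.693598747253418) [0.4398 0.2586 0.3032]
blue 0.0661 227 ((427.7787780761719, 105.34765625), 10.43046760559082) [0.4282 0.1064 0.0653]
tape [ 0.48527908 -0.00357256  0.0200002 ] [0.60203559 0.31515604 0.42268309]
cover [302.9659271   27.14632858] 0.06447263543026774 ((502.5177917480469, 390.359619140625), (81.31817626953125, 52.961116790771484), 30.943269729614258)
cover [336.83793876  80.63330844] 0.06439140172906072 ((534.005615234375, 337.05548095703125), (80.64836120605469, 52.714229583740234), 30.893892288208008)
cover [365.75198188 135.85079275] 0.06441499309982002 ((565.050048828125, 283.5775146484375), (79.01496124267578, 52.580745697021484), 30.917217254638672)
```

```bash
python3 - <<'E'
from h import *
s=manip.sense();q1=s['q'][0];print(s['q'].round(3))
ds,dd=snap('scene'),snap('side');pickle.dump((ds,dd),open('sd1.pkl','wb'));save(ds,'pics/scene1.png')
Q=np.concatenate([cloud(ds)[ds['z_map']>0],cloud(dd)[dd['z_map']>0]])
r=np.hypot(Q[:,0],Q[:,1]);Q=Q[(r<.75)&(Q[:,2]>.1)&(Q[:,2]<1.1)]
n0=Q[(Q[:,1]<.06)&(Q[:,1]>-.1)&(Q[:,0]>.25)&(Q[:,0]<.65)&(Q[:,2]<.5)]
print('lamp');
for z in np.arange(.1,.5,.04):
    a=n0[abs(n0[:,2]-z)<.02]
    if len(a):print(z.round(2),len(a),a.min(0).round(3),a.max(0).round(3))
a=Q[:,0]*np.cos(q1)+Q[:,1]*np.sin(q1);b=-Q[:,0]*np.sin(q1)+Q[:,1]*np.cos(q1)
print('arm: along, z bins -> offset range')
for z in np.arange(.2,1.1,.1):
  for x in np.arange(-.2,.7,.1):
    m=(abs(Q[:,2]-z)<.05)&(abs(a-x)<.05)
    if m.sum()>60:print(z.round(2),x.round(2),m.sum(),np.percentile(b[m],[1,99]).round(3))
E
```

```text
[ 0.265  0.365  1.573 -0.     1.204  0.263]
lamp
0.1 103 [ 0.335 -0.021  0.1  ] [0.355 0.003 0.12 ]
0.14 216 [ 0.33  -0.022  0.12 ] [0.352 0.002 0.16 ]
0.18 234 [ 0.329 -0.021  0.16 ] [0.348 0.002 0.2  ]
0.22 236 [ 0.33  -0.021  0.2  ] [0.348 0.002 0.24 ]
0.26 255 [ 0.333 -0.02   0.24 ] [0.354 0.002 0.28 ]
0.3 281 [ 0.34  -0.021  0.28 ] [0.363 0.002 0.32 ]
0.34 302 [ 0.347 -0.022  0.32 ] [0.373 0.001 0.36 ]
0.38 645 [ 0.357 -0.062  0.36 ] [0.551 0.032 0.4  ]
0.42 1560 [ 0.37  -0.071  0.4  ] [0.573 0.036 0.44 ]
0.46 2461 [ 0.399 -0.069  0.44 ] [0.594 0.035 0.48 ]
arm: along, z bins -> offset range
0.2 -0.1 1052 [-0.041  0.031]
0.2 0.0 3416 [-0.111  0.111]
0.2 0.1 716 [-0.019  0.04 ]
0.2 0.3 589 [-0.109 -0.087]
0.3 -0.1 2321 [-0.108  0.125]
0.3 0.0 9859 [-0.112  0.174]
0.3 0.1 2143 [-0.097  0.18 ]
0.3 0.3 680 [-0.113 -0.09 ]
0.3 0.5 564 [0.109 0.142]
0.3 0.6 520 [0.081 0.113]
0.4 0.0 1973 [0.168 0.175]
0.4 0.1 2216 [0.169 0.21 ]
0.4 0.3 167 [-0.115 -0.096]
0.4 0.4 884 [-0.136 -0.096]
0.4 0.5 5232 [-0.212  0.149]
0.4 0.6 1192 [0.08  0.146]
0.5 0.0 1013 [0.169 0.177]
0.5 0.1 3933 [0.168 0.224]
0.5 0.2 73 [0.17  0.224]
0.5 0.4 217 [-0.14  -0.112]
0.5 0.5 4402 [-0.203  0.15 ]
0.5 0.6 412 [-0.2   0.15]
0.6 0.1 2831 [0.168 0.187]
0.6 0.2 503 [0.17  0.176]
0.6 0.4 757 [0.053 0.157]
0.6 0.5 1105 [0.048 0.158]
0.6 0.6 100 [0.048 0.057]
```

View pics/scene1.png

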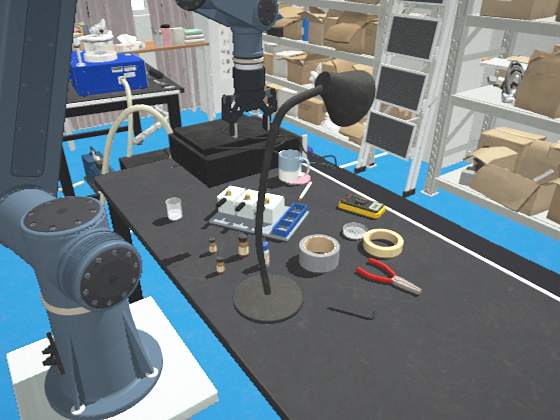

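Emit:
{"op": "drive_tool", "data": {"plan": [[-0.037,-0.038,0,0,0,0,1],[-0.037,-0.038,0,0,0,0,1],[0,0,0.03,0,0,-7.74,1],[0,0,0.03,0,0,-7.74,1],[0,0,0.03,0,0,-7.74,1],[0,0,0.03,0,0,-7.74,1],[0,0,0,0,0,0,1],[0,0,0,0,0,0,1]]}}

```text
t: 2.0
tcp_pos: [0.4172, 0.1761, 0.1481]
tool_rot: [0.495, 0.869, -0.0, -0.0]
force: [-0.0, 0.7, 0.2]
finger_gap: 0.998
gripper_force: 0.0
```

```bash
cat >> h.py <<'E'
def delta(*p):
    s=manip.sense();M=R.from_quat(s['tool_rot']).as_matrix();a=M[:,1]*np.sign(M[0,1])
    print('pos',s['tcp_pos'].round(4),'t',s['t'],'yawtooly',np.degrees(np.arctan2(a[1],a[0])).round(2),'tilt',M[:,2].round(4))
    for q in p: print('shift(tool)',(M.T@(np.array(q)-s['tcp_pos'])).round(4))
E
python3 - <<'E'
from h import *
delta([.4085,.1733,.037])
w=snap('wrist');save(w,'pics/w2.png');P=cloud(w);T=manip.sense()
q=P.reshape(-1,3);
for c,lo in (((.4085,.173),.052),((.428,.106),.058)):
    k=(np.hypot(q[:,0]-c[0],q[:,1]-c[1])<.03)&(q[:,2]>lo)&(q[:,2]<.07);
    if k.sum()>10: print(k.sum(),q[k].mean(0).round(4),cv2.minEnclosingCircle(q[k][:,:2].astype(np.float32)*1000))
E
```

```text
pos [0.4172 0.1761 0.1481] t 2.0 yawtooly 30.72 tilt [-6.e-04 -1.e-04 -1.e+00]
shift(tool) [ 0.002  -0.0089  0.1111]
741 [0.4073 0.1735 0.0592] ((407.5601806640625, 172.67942810058594), 11.288498878479004)
600 [0.4268 0.1069 0.0649] ((427.44158935546875, 105.8227767944336), 10.578736305236816)
```

Emit:
{"op": "drive_tool", "data": {"plan": [[0.002,-0.01,0.03,0,0,0,1],[0,0,0.04,0,0,0,1],[0,0,0.03,0,0,0,1],[0,0,0.01,0,0,0,1],[0,0,0,0,0,0,-1],[0,0,0,0,0,0,-1],[0,0,0,0,0,0,-1],[0,0,0,0,0,0,-1],[0,0,0,0,0,0,-1]], "newtons": 20}}

```text
t: 2.95
tcp_pos: [0.4072, 0.1734, 0.0394]
tool_rot: [0.493, 0.87, 0.001, 0.001]
force: [-0.6, 0.4, 6.2]
finger_gap: 0.245
gripper_force: 19.6
```

Emit:
{"op": "drive_tool", "data": {"plan": [[0,0,-0.03,0,0,0,-1],[0,0,-0.04,0,0,0,-1],[-0.005,0.02,-0.02,0,0,0,-1],[-0.01,0.04,0,0,0,0,-1],[-0.01,0.045,0,0,0,0,-1],[-0.01,0.045,0,0,0,0,-1],[-0.01,0.045,0,0,0,0,-1],[-0.01,0.03,0,0,0,0,-1],[0,0.014,0,0,0,0,-1],[0,0,0,0,0,0,-1]]}}

```text
t: 3.95
tcp_pos: [0.6414, 0.2496, 0.1282]
tool_rot: [0.493, 0.87, 0.001, 0.001]
force: [-0.4, 1.5, -0.5]
finger_gap: 0.251
gripper_force: 19.8
```

```bash
python3 - <<'E'
from h import *
delta([.6406,.2487,.051])
w=snap('wrist');save(w,'pics/w3.png');pickle.dump(w,open('w3.pkl','wb'))
P=cloud(w);hsv=cv2.cvtColor(w['image'],cv2.COLOR_RGB2HSV);H,S,V=[hsv[...,i].astype(int) for i in range(3)];Z=P[...,2]
m=(abs(H-110)<12)&(S>120)&(abs(Z-.03)<.006)&(np.hypot(P[...,0]-.596,P[...,1]-.222)<.12)
print(cv2.minAreaRect(P[m][:,:2].astype(np.float32)*1000))
E
```

```text
pos [0.6414 0.2496 0.1282] t 3.95 yawtooly 30.97 tilt [ 1.8e-03  5.0e-04 -1.0e+00]
shift(tool) [-0.0003 -0.0012  0.0772]
((595.3016967773438, 221.90579223632812), (159.443115234375, 44.148921966552734), 31.03847312927246)
```

View pics/w3.png

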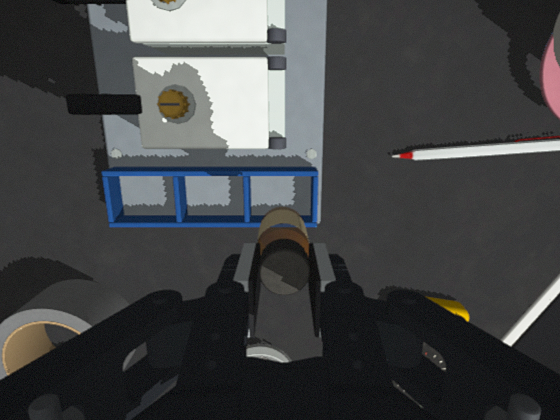

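The amber vial hangs upright in the pads at (285,265), and the rack at (210,198) is aligned with the tool. I'll lower it into cell 3.

Emit:
{"op": "drive_tool", "data": {"plan": [[0,-0.001,0.03,0,0,0,-1],[0,0,0.03,0,0,0,-1],[0,0,0.012,0,0,0,-1],[0,0,0.004,0,0,0,-1],[0,0,0.001,0,0,0,-1],[0,0,0,0,0,0,-1]]}}

```text
t: 4.6
tcp_pos: [0.6396, 0.2486, 0.0526]
tool_rot: [0.493, 0.87, 0.001, 0.001]
force: [-0.1, -0.8, 0.4]
finger_gap: 0.251
gripper_force: 19.8
```

Emit:
{"op": "drive_tool", "data": {"plan": [[0,0,0.002,0,0,0,-1],[0,0,0.001,0,0,0,-1],[0,0,0,0,0,0,-1]]}}

```text
t: 4.9
tcp_pos: [0.6396, 0.2486, 0.0495]
tool_rot: [0.493, 0.87, 0.001, 0.001]
force: [-0.9, 0.2, 3.4]
finger_gap: 0.251
gripper_force: 20.1
```

Emit:
{"op": "drive_tool", "data": {"plan": [[0,0,0,0,0,0,0.3],[0,0,0,0,0,0,0.3],[0,0,0,0,0,0,0.3],[0,0,-0.02,0,0,0,0.3],[0,0,-0.03,0,0,0,0.3],[0,0,-0.04,0,0,0,0.3],[0,0,0,0,0,0,0.3]]}}

```text
t: 5.6
tcp_pos: [0.643, 0.2495, 0.1444]
tool_rot: [0.493, 0.87, 0.004, 0.005]
force: [-0.1, -0.0, 1.0]
finger_gap: 0.65
gripper_force: 0.0
```

```bash
python3 - <<'E'
from h import *
delta([.4275,.1057,.14],[.4275,.1057,.037])
for n in('scene','side'):
    P=cloud(snap(n)).reshape(-1,3);k=(np.hypot(P[:,0]-.6406,P[:,1]-.2487)<.04)&(P[:,2]>.06)&(P[:,2]<.08);print(n,k.sum(),np.median(P[k],0) if k.any() else '', P[k][:,2].max() if k.any() else '')
E
```

```text
pos [0.643  0.2495 0.1444] t 5.6 yawtooly 30.97 tilt [ 0.0119  0.0026 -0.9999]
shift(tool) [-0.0124 -0.2589  0.0015]
shift(tool) [-0.012  -0.26    0.1045]
scene 39 [0.63375878 0.24031382 0.06790186] 0.07124045404973367
side 65 [0.63487547 0.25326271 0.06915916] 0.07316993781387976
```

Emit:
{"op": "drive_tool", "data": {"plan": [[-0.002,-0.045,0,0,0,0,1],[-0.002,-0.045,0,0,0,0,1],[-0.003,-0.045,0,0,0,0,1],[-0.003,-0.045,0,0,0,0,1],[-0.002,-0.045,0,0,0,0,1],[0,-0.034,0,0,0,0,1],[0,0,0,0,0,0,1],[0,0,0,0,0,0,1]]}}

```text
t: 6.5
tcp_pos: [0.4222, 0.1047, 0.1377]
tool_rot: [0.493, 0.87, -0.0, -0.001]
force: [1.2, 0.0, 0.2]
finger_gap: 1.001
gripper_force: 0.0
```

```bash
python3 - <<'E'
from h import *
delta([.4275,.1057,.037])
w=snap('wrist');P=cloud(w).reshape(-1,3)
k=(np.hypot(P[:,0]-.428,P[:,1]-.106)<.03)&(P[:,2]>.06)&(P[:,2]<.07);print(k.sum(),P[k].mean(0),cv2.minEnclosingCircle(P[k][:,:2].astype(np.float32)*1000))
E
```

```text
pos [0.4222 0.1047 0.1377] t 6.5 yawtooly 30.89 tilt [-1.5e-03  2.0e-04 -1.0e+00]
shift(tool) [-0.002   0.0052  0.1007]
700 [0.42686999 0.10586003 0.06535171] ((427.3010559082031, 105.19180297851562), 10.367344856262207)
```

Emit:
{"op": "drive_tool", "data": {"plan": [[-0.002,0.005,0.03,0,0,0,1],[0,0,0.04,0,0,0,1],[0,0,0.02,0,0,0,1],[0,0,0.008,0,0,0,1],[0,0,0,0,0,0,-1],[0,0,0,0,0,0,-1],[0,0,0,0,0,0,-1],[0,0,0,0,0,0,-1],[0,0,0,0,0,0,-1]], "newtons": 20}}

```text
t: 7.45
tcp_pos: [0.4288, 0.1058, 0.0411]
tool_rot: [0.493, 0.87, 0.0, 0.001]
force: [-0.1, -0.0, 2.2]
finger_gap: 0.236
gripper_force: 20.2
```

Emit:
{"op": "drive_tool", "data": {"plan": [[0,0,-0.03,0,0,0,-1],[0,0,-0.04,0,0,0,-1],[0.004,0.03,-0.02,0,0,0,-1],[0.005,0.04,0,0,0,0,-1],[0.005,0.04,0,0,0,0,-1],[0,0.03,0,0,0,0,-1],[0,0.011,0,0,0,0,-1],[0,0,0,0,0,0,-1],[0,0,0,0,0,0,-1]]}}

```text
t: 8.35
tcp_pos: [0.5485, 0.1948, 0.1298]
tool_rot: [0.493, 0.87, -0.001, -0.001]
force: [0.3, -0.6, -0.7]
finger_gap: 0.226
gripper_force: 20.0
```

```bash
python3 - <<'E'
from h import *
delta([.5512,.1952,.051])
w=snap('wrist');save(w,'pics/w4.png')
E
```

```text
pos [0.5485 0.1948 0.1298] t 8.35 yawtooly 30.96 tilt [-3.2e-03 -7.0e-04 -1.0e+00]
shift(tool) [-0.0011  0.0028  0.0788]
```

View pics/w4.png

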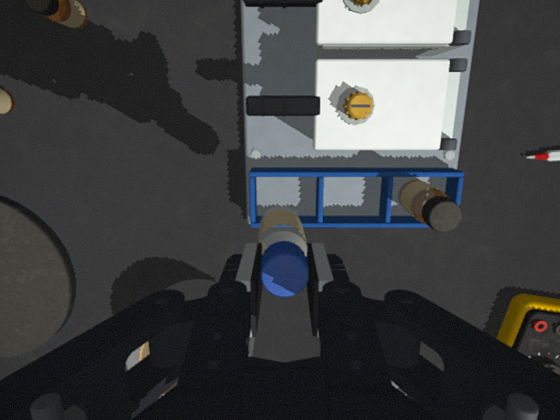

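Amber stands in the back cell, (425,200); the blue vial is held upright over the front cell, (285,265).

Emit:
{"op": "drive_tool", "data": {"plan": [[-0.001,0.003,0.03,0,0,0,-1],[0,0,0.03,0,0,0,-1],[0,0,0.012,0,0,0,-1],[0,0,0.004,0,0,0,-1],[0,0,0.002,0,0,0,-1],[0,0,0,0,0,0,-1],[0,0,0,0,0,0,-1]]}}

```text
t: 9.1
tcp_pos: [0.5544, 0.1963, 0.0534]
tool_rot: [0.493, 0.87, 0.001, 0.001]
force: [-0.0, -0.1, -0.1]
finger_gap: 0.231
gripper_force: 20.0
```

Emit:
{"op": "drive_tool", "data": {"plan": [[0,-0.003,0.001,0,0,0,-1],[0,0,0.002,0,0,0,-1],[0,0,0,0,0,0,-1]]}}

```text
t: 9.4
tcp_pos: [0.5514, 0.1945, 0.0511]
tool_rot: [0.493, 0.87, 0.0, 0.001]
force: [-1.9, -0.5, 8.7]
finger_gap: 0.23
gripper_force: 21.0
```

Emit:
{"op": "drive_tool", "data": {"plan": [[0,0,-0.001,0,0,0,-1],[0,0,0,0,0,0,0.2],[0,0,0,0,0,0,0.2],[0,0,0,0,0,0,0.2],[0,0,-0.02,0,0,0,0.2],[0,0,-0.03,0,0,0,0.2],[0,0,-0.04,0,0,0,0.2],[0,0,0,0,0,0,-1],[0,0,0,0,0,0,-1],[0,0,0,0,0,0,-1]]}}

```text
t: 10.4
tcp_pos: [0.55, 0.1945, 0.1392]
tool_rot: [0.493, 0.87, -0.001, -0.001]
force: [-0.3, 0.2, -0.3]
finger_gap: 0.095
gripper_force: 0.0
```

```bash
python3 - <<'E'
from h import *
delta([.5506,.2764,.11],[.5192,.3287,.11],[.4878,.381,.11])
for n in('scene','side'):
  P=cloud(snap(n)).reshape(-1,3)
  for c in ((.6406,.2487),(.5514,.1953)):
    k=(np.hypot(P[:,0]-c[0],P[:,1]-c[1])<.04)&(P[:,2]>.062)&(P[:,2]<.085);print(n,k.sum(),np.median(P[k],0) if k.any() else '', P[k][:,2].max() if k.any() else '')
E
```

```text
pos [0.55   0.1945 0.1392] t 10.4 yawtooly 30.96 tilt [-2.5e-03 -3.0e-04 -1.0e+00]
shift(tool) [0.0699 0.0427 0.0292]
shift(tool) [0.1309 0.0427 0.0292]
shift(tool) [0.1919 0.0427 0.0293]
scene 36 [0.63477693 0.24248134 0.06784886] 0.0715832354130127
scene 52 [0.54333124 0.1852445  0.07277127] 0.07821006228214011
side 58 [0.6361122  0.25349431 0.0706179 ] 0.0735131960174919
side 74 [0.54561128 0.20061245 0.07324566] 0.07901355399378729
```

Emit:
{"op": "drive_tool", "data": {"plan": [[0.035,0.02,0,0,0,0,-1],[0.035,0.02,0,0,0,0,-1],[0,0.003,0.02,0,0,0,-1],[0,0,0.01,0,0,0,-1],[0,0,0,0,0,0,-1],[0,0,0,0,0,0,-1]]}}

```text
t: 11.1
tcp_pos: [0.5514, 0.2758, 0.1095]
tool_rot: [0.493, 0.87, -0.001, -0.001]
force: [-0.1, -0.3, 0.1]
finger_gap: -0.0
gripper_force: 0.0
```

```bash
python3 - <<'E'
from h import *
delta([.5506,.2764,.092])
E
```

```text
pos [0.5514 0.2758 0.1095] t 11.1 yawtooly 30.9 tilt [-2.1e-03 -8.0e-04 -1.0e+00]
shift(tool) [ 0.0009 -0.0004  0.0175]
```

Emit:
{"op": "drive_tool", "data": {"plan": [[0,0,0.012,0,0,0,-1],[0,0,0.004,0,0,0,-1],[0,0,0.002,0,0,0,-1],[0,0,0.001,0,0,0,-1],[0,0,0,0,0,0,-1]]}}

```text
t: 11.6
tcp_pos: [0.552, 0.2767, 0.0913]
tool_rot: [0.493, 0.87, 0.0, 0.0]
force: [-0.6, 0.7, 0.0]
finger_gap: 0.0
gripper_force: 0.0
```

Emit:
{"op": "drive_tool", "data": {"plan": [[0,0,0.002,0,0,0,-1],[0,0,0,0,0,0,-1]]}}

```text
t: 11.8
tcp_pos: [0.5518, 0.2768, 0.0893]
tool_rot: [0.493, 0.87, -0.0, -0.0]
force: [0.4, -0.4, 0.7]
finger_gap: -0.002
gripper_force: 0.0
```

Emit:
{"op": "drive_tool", "data": {"plan": [[0,0,0.002,0,0,0,-1],[0,0,0,0,0,0,-1]]}}

```text
t: 12.0
tcp_pos: [0.5517, 0.2768, 0.0871]
tool_rot: [0.493, 0.87, -0.0, -0.0]
force: [-0.0, 0.5, -0.9]
finger_gap: -0.002
gripper_force: 0.0
```

Emit:
{"op": "drive_tool", "data": {"plan": [[0,0,0.002,0,0,0,-1],[0,0,0,0,0,0,-1]]}}

```text
t: 12.2
tcp_pos: [0.5517, 0.2768, 0.085]
tool_rot: [0.493, 0.87, -0.0, -0.0]
force: [1.1, -0.4, -0.3]
finger_gap: -0.001
gripper_force: 0.0
```

Emit:
{"op": "drive_tool", "data": {"plan": [[0,0,0.002,0,0,0,-1],[0,0,0,0,0,0,-1]]}}

```text
t: 12.4
tcp_pos: [0.5517, 0.2767, 0.083]
tool_rot: [0.493, 0.87, -0.0, -0.0]
force: [0.1, 1.4, -0.0]
finger_gap: -0.002
gripper_force: 0.0
```

```bash
python3 - <<'E'
from h import *
a=snap('scene')['image'];b=snap('side')['image']
A=cv2.resize(a[150:270,150:350],None,fx=4,fy=4)[:300];B=cv2.resize(b[180:300,190:390],None,fx=4,fy=4)[:300]
A=cv2.resize(a[160:235,180:340],(800,375));B=cv2.resize(b[195:240,200:320],(800,300))
cv2.imwrite('pics/t.png',cv2.cvtColor(np.vstack([cv2.resize(A,(800,300)),B]),cv2.COLOR_RGB2BGR))
E
```

```text
(no output)
```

View pics/t.png

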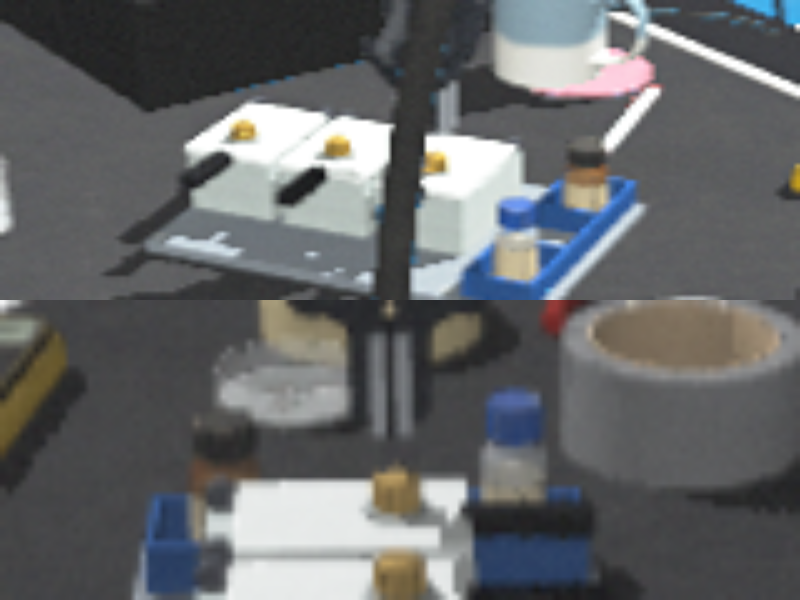

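```bash
python3 - <<'E'
from h import *
s=manip.sense();print(s['tcp_pos'],s['force'])
for n in('scene','side'):
    d=snap(n);P=cloud(d).reshape(-1,3)
    k=(np.hypot(P[:,0]-s['tcp_pos'][0],P[:,1]-s['tcp_pos'][1])<.035)&(P[:,2]>.067)&(P[:,2]<.15);q=P[k]
    for z in np.arange(.068,.12,.004):
        a=q[abs(q[:,2]-z)<.002]
        if len(a):print(n,z.round(3),len(a),a.mean(0).round(4),a.min(0).round(3),a.max(0).round(3))
E
```

```text
[0.55181625 0.27675331 0.08318485] [ 0.47651761 -0.09946759  0.06242466]
scene 0.068 4 [0.5461 0.2674 0.0691] [0.542 0.263 0.068] [0.55  0.271 0.07 ]
scene 0.072 3 [0.5466 0.2674 0.0717] [0.541 0.267 0.07 ] [0.552 0.268 0.073]
scene 0.076 13 [0.5479 0.2709 0.0766] [0.541 0.265 0.075] [0.555 0.282 0.078]
scene 0.08 1 [0.5471 0.2713 0.0784] [0.547 0.271 0.078] [0.547 0.271 0.078]
scene 0.096 3 [0.5481 0.2674 0.0957] [0.547 0.265 0.094] [0.55  0.271 0.096]
scene 0.1 6 [0.5538 0.2664 0.0997] [0.548 0.263 0.098] [0.559 0.269 0.101]
scene 0.104 6 [0.5502 0.266  0.1041] [0.543 0.264 0.102] [0.559 0.268 0.105]
scene 0.108 7 [0.552  0.2663 0.1081] [0.543 0.264 0.106] [0.56 0.27 0.11]
scene 0.112 5 [0.5512 0.2664 0.1122] [0.544 0.265 0.11 ] [0.559 0.268 0.114]
scene 0.116 6 [0.5485 0.2642 0.1158] [0.542 0.261 0.114] [0.553 0.269 0.118]
side 0.068 99 [0.5511 0.282  0.0677] [0.521 0.247 0.067] [0.583 0.31  0.07 ]
side 0.072 14 [0.5485 0.2815 0.0719] [0.542 0.275 0.07 ] [0.555 0.286 0.074]
side 0.076 9 [0.5469 0.2815 0.0763] [0.542 0.278 0.075] [0.553 0.285 0.078]
side 0.08 19 [0.549  0.2788 0.0801] [0.543 0.272 0.078] [0.557 0.284 0.081]
side 0.084 1 [0.5539 0.2797 0.0825] [0.554 0.28  0.082] [0.554 0.28  0.082]
side 0.1 5 [0.545  0.2858 0.1013] [0.541 0.284 0.101] [0.548 0.289 0.102]
side 0.104 17 [0.5468 0.2856 0.1046] [0.539 0.276 0.102] [0.559 0.292 0.106]
side 0.108 19 [0.5487 0.2853 0.1081] [0.537 0.276 0.106] [0.562 0.29  0.11 ]
side 0.112 23 [0.5482 0.2848 0.1121] [0.538 0.276 0.11 ] [0.561 0.29  0.114]
side 0.116 19 [0.547  0.2857 0.1162] [0.536 0.278 0.114] [0.559 0.291 0.118]
```

Depth shows the shut fingertips at z≈0.097 with the TCP at 0.083, so the tips sit behind the TCP rather than ahead. I'll keep descending and rely on the touch.

Emit:
{"op": "drive_tool", "data": {"plan": [[0,0,0.006,0,0,0,-1],[0,0,0.005,0,0,0,-1],[0,0,0.003,0,0,0,-1],[0,0,0,0,0,0,-1]]}}

```text
t: 13.0
tcp_pos: [0.5513, 0.2766, 0.0684]
tool_rot: [0.493, 0.87, -0.001, -0.001]
force: [0.3, 1.4, 0.0]
finger_gap: 0.0
gripper_force: 0.0
```

Emit:
{"op": "drive_tool", "data": {"plan": [[0,0,0.002,0,0,0,-1],[0,0,0,0,0,0,-1]]}}

```text
t: 13.2
tcp_pos: [0.5518, 0.2768, 0.0671]
tool_rot: [0.493, 0.87, -0.0, -0.0]
force: [0.3, 0.3, 0.5]
finger_gap: 0.003
gripper_force: 0.0
```

Emit:
{"op": "drive_tool", "data": {"plan": [[0,0,0.002,0,0,0,-1],[0,0,0,0,0,0,-1]]}}

```text
t: 13.4
tcp_pos: [0.5521, 0.2769, 0.0666]
tool_rot: [0.493, 0.87, 0.0, 0.0]
force: [-2.4, -0.3, 6.6]
finger_gap: -0.001
gripper_force: 3.3
```

Screw 3 is firm: 6.6 N with under 2 mm of travel. On to screw 2.

Emit:
{"op": "drive_tool", "data": {"plan": [[0,0,-0.014,0,0,0,-1],[0.03,0,-0.005,0,0,0,-1],[0.031,0,0,0,0,0,-1],[0,0,0.008,0,0,0,-1],[0,0,0.006,0,0,0,-1],[0,0,0,0,0,0,-1],[0,0,0,0,0,0,-1]]}}

```text
t: 14.1
tcp_pos: [0.521, 0.3282, 0.07]
tool_rot: [0.493, 0.87, -0.0, -0.0]
force: [0.7, 0.3, 0.0]
finger_gap: -0.003
gripper_force: 0.0
```

Emit:
{"op": "drive_tool", "data": {"plan": [[0,0,0.002,0,0,0,-1],[0,0,0,0,0,0,-1]]}}

```text
t: 14.3
tcp_pos: [0.5209, 0.3285, 0.0681]
tool_rot: [0.493, 0.87, -0.0, -0.0]
force: [-0.7, -0.5, 0.2]
finger_gap: 0.002
gripper_force: 0.0
```

Emit:
{"op": "drive_tool", "data": {"plan": [[0,0,0.002,0,0,0,-1],[0,0,0,0,0,0,-1]]}}

```text
t: 14.5
tcp_pos: [0.5207, 0.3289, 0.0662]
tool_rot: [0.493, 0.87, 0.0, 0.0]
force: [1.1, -0.0, -0.3]
finger_gap: -0.005
gripper_force: 0.2
```

Emit:
{"op": "drive_tool", "data": {"plan": [[0,0,0.002,0,0,0,-1],[0,0,0,0,0,0,-1]]}}

```text
t: 14.7
tcp_pos: [0.5207, 0.329, 0.0643]
tool_rot: [0.493, 0.87, 0.0, 0.0]
force: [0.1, -0.9, 1.2]
finger_gap: -0.001
gripper_force: 0.6
```

Emit:
{"op": "drive_tool", "data": {"plan": [[0,0,0.002,0,0,0,-1],[0,0,0,0,0,0,-1]]}}

```text
t: 14.9
tcp_pos: [0.5207, 0.3291, 0.0623]
tool_rot: [0.493, 0.87, 0.0, 0.0]
force: [0.0, 0.1, 2.1]
finger_gap: 0.004
gripper_force: 1.0
```

Emit:
{"op": "drive_tool", "data": {"plan": [[0,0,0.002,0,0,0,-1],[0,0,0.002,0,0,0,-1],[0,0,0,0,0,0,-1]]}}

```text
t: 15.2
tcp_pos: [0.5207, 0.3291, 0.0596]
tool_rot: [0.493, 0.87, 0.0, 0.0]
force: [-1.0, -1.9, 10.5]
finger_gap: -0.003
gripper_force: 5.0
```

Emit:
{"op": "drive_tool", "data": {"plan": [[0,0,-0.006,0,0,0,-1],[0,0,0,0,0,0,-1]]}}

```text
t: 15.4
tcp_pos: [0.5209, 0.3294, 0.0649]
tool_rot: [0.493, 0.87, 0.001, 0.0]
force: [0.0, 0.2, 0.1]
finger_gap: -0.004
gripper_force: 0.5
```

Emit:
{"op": "drive_tool", "data": {"plan": [[0,0,-0.02,0,0,0,-1],[0,0,-0.03,0,0,0,-1],[0,0,-0.02,0,0,0,-0.2],[0,0,0,0,0,0,-0.2],[0,0,0,0,0,0,-0.2]]}}

```text
t: 15.9
tcp_pos: [0.52, 0.3291, 0.1338]
tool_rot: [0.493, 0.87, -0.0, -0.0]
force: [0.0, -0.1, -0.5]
finger_gap: 0.401
gripper_force: 0.0
```

```bash
python3 - <<'E'
from h import *
delta([.4783,.304,.12])
w=snap('wrist');save(w,'pics/w5.png')
P=cloud(w);hsv=cv2.cvtColor(w['image'],cv2.COLOR_RGB2HSV);Z=P[...,2]
m=(hsv[...,2]<60)&(abs(Z-.065)<.006)&(np.hypot(P[...,0]-.4817,P[...,1]-.306)<.03);q=P[m]
print(m.sum(),cv2.minAreaRect(q[:,:2].astype(np.float32)*1000),np.median(q[:,2]) if len(q) else'')
d=snap('side');C=cloud(d).reshape(-1,3);k=(np.hypot(C[:,0]-.5192,C[:,1]-.3287)<.006);print('screw top',np.percentile(C[k][:,2],[50,90,100]))
E
```

```text
pos [0.52   0.3291 0.1338] t 15.9 yawtooly 30.96 tilt [-8.e-04 -0.e+00 -1.e+00]
shift(tool) [-0.0001 -0.0486  0.0138]
1189 ((481.5760498046875, 306.0724182128906), (44.910240173339844, 13.164900779724121), 31.314556121826172) 0.06497938130469427
screw top [0.07999901 0.08135883 0.08158216]
```

Screw 2 gives about 6 mm and springs back, so it is the loose one. Next I'll go over tab 2 and turn the tool by −90° so the fingers close across the tab.

Emit:
{"op": "drive_tool", "data": {"plan": [[0,-0.024,0,0,0,0,-0.2],[0,-0.025,0,0,0,0,-0.2],[0,0,0,0,0,-8.5,-0.2],[0,0,0,0,0,-8.5,-0.2],[0,0,0,0,0,-8.5,-0.2],[0,0,0,0,0,-8.5,-0.2],[0,0,0,0,0,-8.5,-0.2],[0,0,0,0,0,-8.5,-0.2],[0,0,0,0,0,-8.5,-0.2],[0,0,0,0,0,-8.5,-0.2]]}}

```text
t: 17.0
tcp_pos: [0.4775, 0.3035, 0.1327]
tool_rot: [-0.081, 0.997, -0.0, -0.002]
force: [0.1, -0.7, 0.3]
finger_gap: 0.398
gripper_force: 0.0
```

Emit:
{"op": "drive_tool", "data": {"plan": [[0,0,0,0,0,-8.5,-0.2],[0,0,0,0,0,-8.5,-0.2],[0,0,0,0,0,-5,-0.2],[0,0,0,0,0,0,-0.2],[0,0,0,0,0,0,-0.2]]}}

```text
t: 17.5
tcp_pos: [0.4778, 0.3036, 0.1332]
tool_rot: [-0.266, 0.964, -0.0, -0.001]
force: [0.5, -0.6, 0.2]
finger_gap: 0.399
gripper_force: 0.0
```

```bash
python3 - <<'E'
from h import *
delta([.4783,.304,.035]);print(manip.sense()['q'].round(3), R.from_quat(manip.sense()['tool_rot']).as_matrix().round(3))
w=snap('wrist');save(w,'pics/w6.png')
E
```

```text
pos [0.4778 0.3036 0.1332] t 17.5 yawtooly -59.15 tilt [-2.e-03 -7.e-04 -1.e+00]
shift(tool) [-0.0008  0.      0.0982]
[ 0.369  0.565  1.661  0.     0.917 -1.741] [[-0.859 -0.513 -0.002]
 [-0.513  0.859 -0.001]
 [ 0.002  0.    -1.   ]]
```

View pics/w6.png

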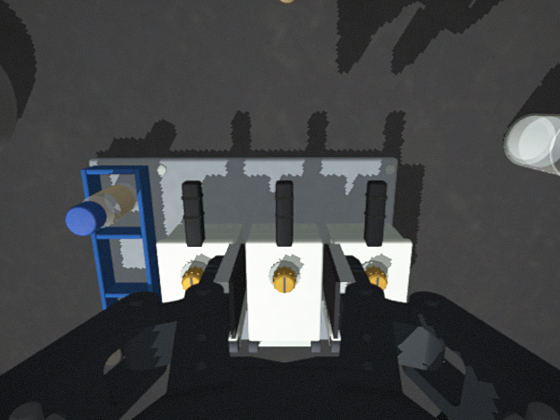

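Pads straddle the middle tab at (285,212), with the tabs on either side clear. Descending.

Emit:
{"op": "drive_tool", "data": {"plan": [[0,0,0.03,0,0,0,-0.2],[0,0,0.03,0,0,0,-0.2],[0,0,0.02,0,0,0,-0.2],[0,0,0.01,0,0,0,-0.2],[0,0,0.006,0,0,0,-0.2],[0,0,0,0,0,0,-0.2]]}}

```text
t: 18.15
tcp_pos: [0.4784, 0.3039, 0.0379]
tool_rot: [-0.267, 0.964, -0.0, -0.0]
force: [-0.5, 0.0, 0.6]
finger_gap: 0.405
gripper_force: 0.0
```

```bash
python3 - <<'E'
from h import *
delta([.4783,.304,.035]);s=manip.sense();t=s['tcp_pos'];M=R.from_quat(s['tool_rot']).as_matrix()
for n in('scene','side'):
    d=snap(n);P=(cloud(d).reshape(-1,3)-t)@M
    k=(abs(P[:,0])<.02)&(abs(P[:,1])>.012)&(abs(P[:,1])<.04)&(P[:,2]<.02)&(P[:,2]>-.1);q=P[k]
    print(n,k.sum(),np.percentile(q,[0,5,50,95,100],axis=0).round(3).tolist() if k.any() else '')
E
```

```text
pos [0.4784 0.3039 0.0379] t 18.15 yawtooly -59.06 tilt [-6.e-04 -2.e-04 -1.e+00]
shift(tool) [0.     0.0002 0.0029]
scene 403 [[-0.02, -0.039, -0.1], [-0.008, -0.031, -0.094], [0.011, -0.017, -0.06], [0.019, 0.033, -0.02], [0.02, 0.04, 0.018]]
side 234 [[-0.017, -0.02, -0.099], [-0.017, -0.016, -0.091], [-0.006, 0.026, -0.043], [0.008, 0.032, -0.021], [0.016, 0.034, -0.017]]
```

Emit:
{"op": "drive_tool", "data": {"plan": [[0,0,0.005,0,0,0,-0.2],[0,0,0.003,0,0,0,-0.2],[0,0,0,0,0,0,-1],[0,0,0,0,0,0,-1],[0,0,0,0,0,0,-1],[0,0,0,0,0,0,-1]], "newtons": 40}}

```text
t: 18.85
tcp_pos: [0.4784, 0.3039, 0.0304]
tool_rot: [-0.267, 0.964, 0.0, -0.0]
force: [-0.6, -0.8, -0.3]
finger_gap: 0.132
gripper_force: 40.7
```

Gripped on the tab (gap 11 mm, no side load). Lifting along the arc.

Emit:
{"op": "drive_tool", "data": {"plan": [[0.0023,0,-0.0107,0,5.5,0,-1],[0.0023,0,-0.0107,0,5.5,0,-1],[0.0023,0,-0.0107,0,5.5,0,-1],[0,0,0,0,0,0,-1]]}}

```text
t: 19.25
tcp_pos: [0.475, 0.3019, 0.0628]
tool_rot: [-0.264, 0.953, -0.039, -0.14]
force: [-1.7, -1.7, -2.0]
finger_gap: 0.134
gripper_force: 40.4
```

```bash
python3 - <<'E'
from h import *
delta();s=manip.sense();print(s['force'],s['q'].round(3))
E
```

```text
pos [0.475  0.3019 0.0628] t 19.25 yawtooly -59.02 tilt [-0.2467 -0.1481 -0.9577]
[-1.69801601 -1.65320294 -1.95687956] [ 0.391  0.775  1.483 -0.046  1.174 -1.696]
```

Emit:
{"op": "drive_tool", "data": {"plan": [[0.0023,0,-0.0107,0,5.5,0,-1],[0.0023,0,-0.0107,0,5.5,0,-1],[0.0023,0,-0.0107,0,5.5,0,-1],[0.0023,0,-0.0107,0,5.5,0,-1],[0,0,0,0,0,0,-1]]}}

```text
t: 19.75
tcp_pos: [0.4827, 0.3065, 0.104]
tool_rot: [-0.252, 0.909, -0.088, -0.32]
force: [-3.3, -1.9, 0.4]
finger_gap: 0.129
gripper_force: 40.5
```

Emit:
{"op": "drive_tool", "data": {"plan": [[0.0023,0,-0.0107,0,5.5,0,-1],[0.0023,0,-0.0107,0,5.5,0,-1],[0.0023,0,-0.0107,0,5.5,0,-1],[0,0,0,0,0,0,-1],[0,0,0,0,0,0,-1]]}}

```text
t: 20.25
tcp_pos: [0.4977, 0.3154, 0.1316]
tool_rot: [-0.237, 0.855, -0.123, -0.444]
force: [-3.2, -1.2, -3.0]
finger_gap: 0.134
gripper_force: 40.2
```

```bash
python3 - <<'E'
from h import *
delta();s=manip.sense();print(s['force'],s['q'].round(3))
a=snap('scene');b=snap('side');
cv2.imwrite('pics/f.png',cv2.cvtColor(np.vstack([cv2.resize(a['image'][130:280,160:360],(400,300)),cv2.resize(b['image'][130:280,170:370],(400,300))]),cv2.COLOR_RGB2BGR))
E
```

```text
pos [0.4977 0.3154 0.1316] t 20.25 yawtooly -59.02 tilt [-0.701  -0.4206 -0.576 ]
[-3.15124173 -1.2232503  -3.01559699] [ 0.425  1.061  0.894 -0.112  2.138 -1.698]
```

View pics/f.png

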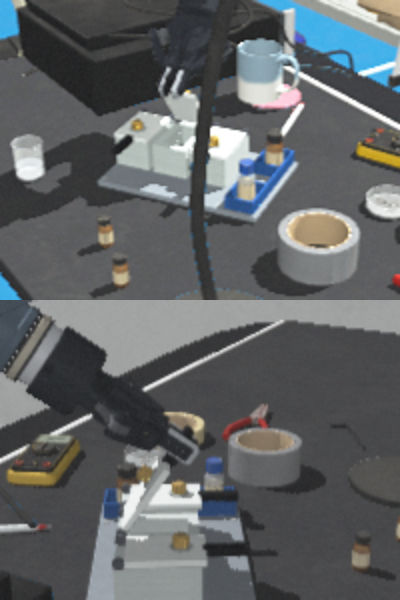

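The middle cover stands open at about 55°, held by its tab at (185,445). Both vials stand in the rack at (247,180) and (275,147). Handing in.

```bash
python3 -c "
from station import manip
print(manip.sign_off())"
```

```text
the job is handed in; nothing more can be done
None
```

The job is handed in: amber vial upright in the back rack cell and blue in the front one, the loose screw found on the middle well (right tight, left not tapped), and that cover held open about 55° by its tab.

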